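Unclamp and clear the drilled parts

ROBOT

A 7-joint arm with a two-finger parallel gripper is mounted at the origin on the work surface. World frame = base frame: x ahead of the robot, y to its left, z up, the work surface at z = 0. Lengths are in m, angles in rad, forces in N, time in s.
With the tool pointing down it reaches from about 0.4 to 0.85 m from the base axis. Payload 4.5 kg.
Tool frame: the origin (TCP) lies between the finger pads; the fingertips stand 11 mm ahead of it and the grasp point (between the pads) lies 8 mm behind it; x points along the fingers, y is the direction in which the jaws open and shut, and the axes are right-handed (so a half turn about x gives the same grasp; the last joint's range is limited). The gripper opens to 85 mm and grips with 20 to 120 N. Pads are 22 mm wide; open, the fingers measure 114 mm over their backs; the gripper's body (76 mm by 85 mm) begins 54 mm behind the grasp point. The pads swing forward as they close: fully open they stand 13 mm farther back than shut.
Start: joints at [-1.205, 0.689, -0.195, 1.565, 0.157, 0.902, -0.215], TCP at [0.204, 0.591, 0.242] pointing down, gripper open.
Joint ranges: [-3.01, 3.01], [-0.46, 2.08], [-1.47, 1.51], [0.13, 2.56], [-1, 4.14], [0.04, 2.09], [-2.66, 2.66]. Speed limits (rad/s): [2.57, 2.57, 3.14, 3.14, 3.14, 3.14, 3.14].

INTERFACE

Orientations are given as [roll, pitch, yaw] about the fixed x, y, z axes, in that order (R = Rz(yaw) Ry(pitch) Rx(roll)).
In Python, from workcell import get_state, get_image, hand_in gives the robot as it stands.
- The arm moves only by the shell command python3 -m jog 'ROWS' [FORCE]. ROWS is JSON, a list of rows, each a list of 3 entries, a list of its own where there are three numbers: the shift along the tool's x, y, z each as a share of 0.04 m, from -1 to 1, then the turn, a rotation vector about the tool's x, y, z each as a share of 0.1 rad, from -1 to 1, then the opening, from -1 (shut) to 1 (fully open), so that 0 is half open. A call has 1 to 20 rows; each row shifts and turns the pose as measured when the row begins, along the tool's axes as they then stand; what a row does not reach is not made up. A row lasts 1/8 s, in which the tool goes at most 62.5 mm and 10.7 degrees, less where a joint would pass 70% of its speed; a pose out of reach is approached as far as the arm can. A call with a number of a shift or a turn outside -1 to 1 is refused whole. A call with a gripper value outside its range is refused whole. The fingers move at their own pace and stop on an object; FORCE is the grip in N (left out, the last holds). Time passes only in rows, so rows that do not move let the fingers close. It gives the time, the measured TCP pose, the force and the opening at its end, in the units of the state.
- get_state(): the state, without advancing time (a new reading comes with each control period).
- get_image(name): name is "scene" or "top"; returns a dict with "pixels" (420x560x3 uint8, red, green, blue), "depth" (420x560 float32, m along the optical axis (not along the pixel's ray), 0 where there is no reading), "camera_matrix" (3x3 intrinsics, pixels), "R" (3x3) and "t" (3): a world point X has camera coordinates R X + t. Camera axes: x right, y down, z forward; pixel columns grow to the right and rows downward; lengths in m; the calibration is good to about 2 mm. A picture is of the moment at which its call begins.
- hand_in(): hands the job in, once; it reports no verdict.
The state is a dict: "time_s": time; "qpos": joint angles; "qd": joint speeds; "joint_efforts": joint torques, N m; "tcp_pos": TCP position; "tool_rot": TCP orientation; "force": force on the tool from outside, world axes, zero at the start; "wrist_torque": the same for the moment, N m; "gripper_width": finger opening in m.
Only numpy, scipy, OpenCV 4.12 (cv2) and the standard library are available. Lean on these libraries where they do the work, as an engineer would, in place of code of your own. Each camera call takes 0.05 s, during which the arm holds its last target.

TASK

The drilling is done: flip the toggle clamp's upright handle right over, away from the stack, so that the clamp is fully open and stays open, and take both stacks apart, laying each of the four parts flat in the tray of its own outline: the gear in the round tray, the bored block in the small square one, the long bar in the long one and the chipboard in the wide oblong one.

Things in the scene. Friction and masses are not known exactly. Their poses are not given: they have to be found in the camera images.
- clamp (a joint): Toggle clamp handle. 0 = closed: handle nearly upright, leaning 0.2 rad towards the stack, arm level, its rubber foot about 1 mm over the middle of the clamped stack. 1.7 = fully open: handle level, pointing away from the stack, arm swung up clear (top 175 mm above the bench). Its weight holds it shut up to about 0.4 (over centre); past 0.6 it falls on to fully open and stays. A push of a few N on the grip moves it.
- clamp_grip (a point): Middle of the clamp handle's black grip (20 mm round, 34 mm below to 28 mm above). Own z: along the handle; pivot 80 mm away along -z, 60 mm above the bench. Own y: the hinge line. Own x: the way the grip moves to open. Closed: 138 mm above the bench, x about level, away from the clamped stack, whose centre is 99 mm off along level -x; between them is the clamp arm, top 81 mm above the bench.
- gear_center (a point): Centre, half-way up, of a steel gear wheel with flat faces: 46 mm in diameter, 22 mm high, lying flat (z up) as the top of one of the two stacks. Either stack may be the clamped one.
- block_center (a point): Centre, half-way up, of a square steel block with a dark bore in its top: 42 x 42 mm (along its x and y), 22 mm high; the top of the other stack.
- bar_center (a point): Centre, half-way up, of a long aluminium bar, a small hole near each end: 130 (its x) x 50 (its y) x 18 mm high; bottom of one stack. Each stack stands on a round post, 40 mm across, its top 20 mm above the bench, on an 8 mm thick steel base (the 62 mm wide fixture, or a 68 mm disc).
- board_center (a point): Centre, half-way up, of a brown chipboard packing piece: 90 mm (its x) x 60 mm (its y) x 18 mm high; the bottom of the other stack, on its post 20 mm above the bench.
- round_tray: Round fixed shallow grey tray with a black rubber floor; floor 3 mm thick, rim 4 mm wide and 7 mm high overall, so 4 mm above the floor; 9 mm of play round its part. Outside 72 mm across, for the gear. Origin: centre of the underside, on the bench; z up.
- block_tray: Small square fixed shallow grey tray with a black rubber floor; floor 3 mm thick, rim 4 mm wide and 7 mm high overall, so 4 mm above the floor; 9 mm of play round its part. Outside 68 x 68 mm, for the square block. Origin: centre of the underside, on the bench; z up, x and y along its sides.
- bar_tray: Long fixed shallow grey tray with a black rubber floor; floor 3 mm thick, rim 4 mm wide and 7 mm high overall, so 4 mm above the floor; 9 mm of play round its part. Outside 156 mm (its x) x 76 mm (its y), for the bar. Origin: centre of the underside, on the bench; z up.
- board_tray: Wide oblong fixed shallow grey tray with a black rubber floor; floor 3 mm thick, rim 4 mm wide and 7 mm high overall, so 4 mm above the floor; 9 mm of play round its part. Outside 116 mm (its x) x 86 mm (its y), for the chipboard. Origin: centre of the underside, on the bench; z up.
Things that resemble listed ones, but are neither listed nor needed, are in the scene too. Leave any green or pink look-alike of the board_tray alone.

How it is judged:
By the outcome, as a careful person would: the job done as asked, in the order asked, and still so for the second after the job is handed in, with the robot touching nothing.
It also fails if it takes over 136 s, if anything falls off the work surface, if the arm or the gripper's body presses on something with over 40 N, if the wrist force passes 120 N, or if a joint passes its speed limit or range.

## Working session

There is one attempt and no reset: what is moved stays moved. The work goes in short steps, Python scripts to look and compute and a shell command to move; the robot and the scene stay as the last step left them, time stands still between calls to the robot, and variables do not carry over. Pictures are saved under pics/ and viewed, and the job is handed in when it is done.

```bash
mkdir -p pics; ls
cat > h.py <<'E'
import numpy as np,cv2
from workcell import get_state,get_image
def grab(n,tag):
    d=get_image(n); np.savez(f'{tag}.npz',**{k:np.array(v) for k,v in d.items()})
    cv2.imwrite(f'pics/{tag}.png',d['pixels'][:,:,::-1].copy()); return d
def load(tag): return dict(np.load(f'{tag}.npz'))
def world(d,u,v,z=None):
    K,R,t=d['camera_matrix'],d['R'],d['t']
    r=np.linalg.inv(K)@np.array([u,v,1.]); c=-R.T@t; w=R.T@r
    if z is None:
        zz=d['depth'][int(round(v)),int(round(u))]; return c+w*zz
    return c+w*((z-c[2])/w[2])
def crop(d,name,u0,v0,u1,v1,s):
    im=d['pixels'][v0:v1,u0:u1,::-1]; cv2.imwrite(f'pics/{name}.png',cv2.resize(im,None,fx=s,fy=s,interpolation=cv2.INTER_CUBIC))
E
python3 - <<'E'
from h import *
for n in('scene','top'): 
    d=grab(n,n+'0'); print(n,-d['R'].T@d['t'])
print(get_state())
E
```

```text
pics
scene [ 0.93713827 -0.57401132  1.14143944]
top [ 0.28903494 -0.13130709  1.2563482 ]
{'time_s': 0.1, 'qpos': array([-1.20518352,  0.68988728, -0.19448938,  1.56623904,  0.157321  ,
        0.90247595, -0.21507332]), 'qd': array([-0.00083469, -0.0017126 ,  0.00116565, -0.00278355,  0.00070645,
       -0.00138691,  0.00072076]), 'joint_efforts': array([-3.58625926e-03, -5.40602231e+01, -1.27167989e+00, -1.58985275e+01,
        9.38505982e-03,  4.41348151e-03,  6.33120649e-07]), 'tcp_pos': array([0.20347868, 0.59036467, 0.24157171]), 'tool_rot': array([-1.47689533,  1.56917709, -1.80861595]), 'force': array([-0.26196325, -0.15664942,  0.03084049]), 'wrist_torque': array([-0.01083423, -0.00864566,  0.01593725]), 'gripper_width': 0.08526653967511182}
```

View pics/scene0.png

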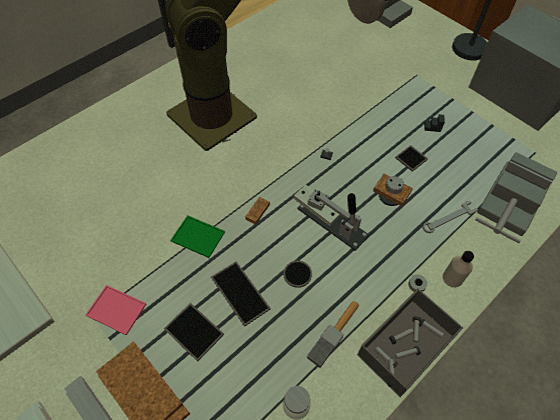

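View pics/top0.png

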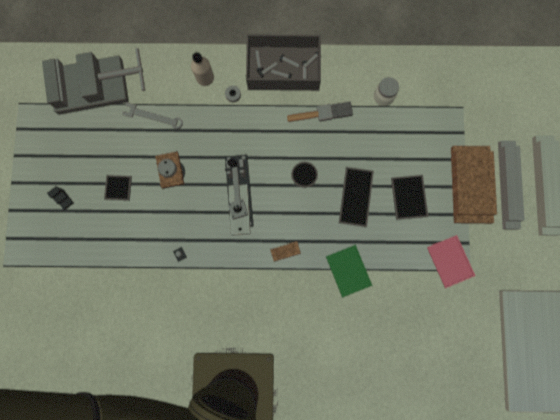

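Run:
```python
from h import *
d=load('scene0'); d['pixels']=np.clip(d['pixels'].astype(float)*1.5,0,255).astype('uint8')
crop(d,'s_cl',280,160,420,260,5)
d=load('top0'); d['pixels']=np.clip(d['pixels'].astype(float)*1.6,0,255).astype('uint8')
crop(d,'t_cl',90,130,270,260,4)
crop(d,'t_tr',260,130,440,260,4)
```

```text
(no output)
```

View pics/s_cl.png

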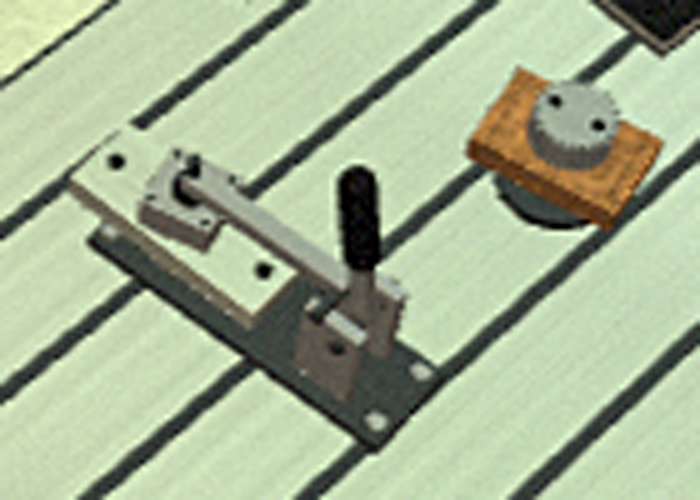

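View pics/t_cl.png

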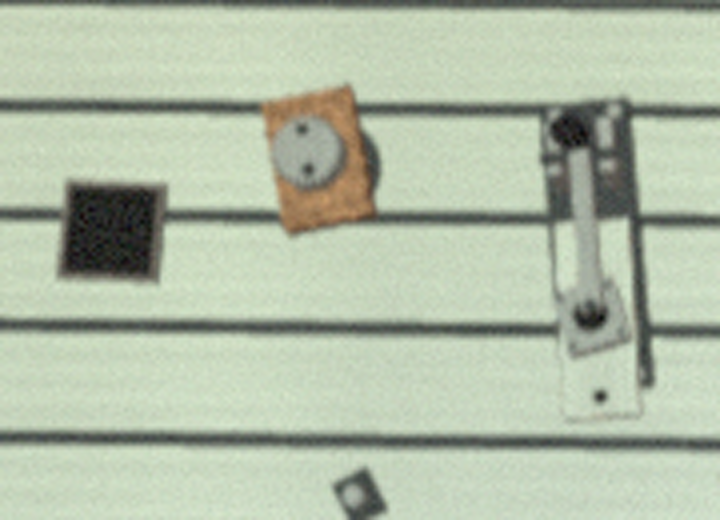

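View pics/t_tr.png

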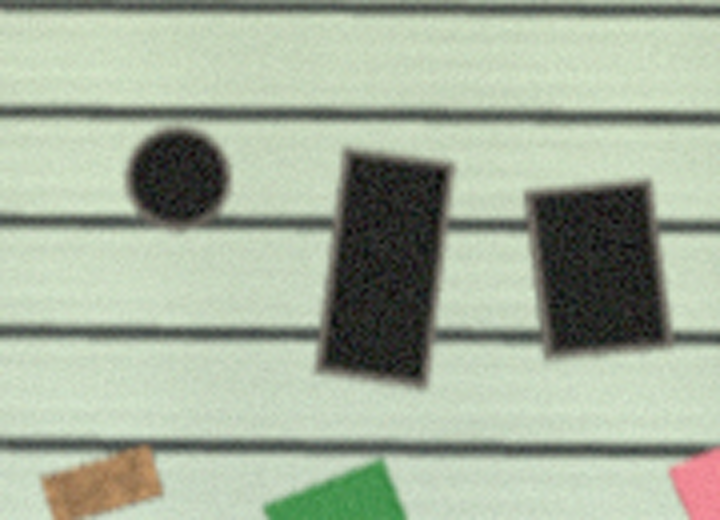

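Run:
```python
from h import *
d=load('top0'); np.set_printoptions(precision=4,suppress=True)
def rect(name,pts,u0,z):
    W=np.array([world(d,u0+u/4-.4,130+v/4-.4,z)[:2] for u,v in pts]); c=W.mean(0)
    e=W-np.roll(W,-1,0); L=np.linalg.norm(e,axis=1); a=np.degrees(np.arctan2(e[:,1],e[:,0]))
    print(name,c,'L',L,'ang',a%180)
rect('blocktray',[(67,181),(167,184),(158,283),(57,279)],90,.007)
rect('bartray',[(345,149),(454,163),(427,388),(316,373)],260,.007)
rect('boardtray',[(525,191),(651,180),(672,345),(547,357)],260,.007)
rect('board',[(261,103),(350,84),(378,215),(290,236)],90,.038)
rect('block',[(556,290),(618,279),(632,340),(572,357)],90,.06)
rect('bar',[(552,219),(632,212),(642,414),(562,418)],90,.038)
for n,u,v,u0,z in[('round',178,177,260,.007),('gear',308,152,90,.06),('grip',572,130,90,.166),('hole',600,396,90,.038),('foot',590,318,90,.08)]:
    print(n,world(d,u0+u/4-.4,130+v/4-.4,z),world(d,u0+u/4-.4,130+v/4-.4))
s=load('scene0')
for n,u,v in[('geartop',575,110),('boardtop',500,140),('blocktop',165,210),('barhole2',265,270),('hole1',116,160),('grip',357,200)]:
    print(n,world(s,280+u/5-.4,160+v/5-.4))
```

```text
blocktray [0.5309 0.3249] L [0.068  0.0681 0.0683 0.0675] ang [ 88.7693 178.063   88.242  177.8645]
bartray [ 0.5124 -0.3183] L [0.0743 0.1549 0.0744 0.1546] ang [ 82.9993 172.3948  82.7765 172.3349]
boardtray [ 0.5134 -0.4613] L [0.0857 0.113  0.084  0.1136] ang [95.6045  5.3355 96.0604  6.1658]
board [0.575 0.179] L [0.0602 0.0914 0.0593 0.0928] ang [102.9711  14.0428 104.2761  14.6459]
block [ 0.4681 -0.0078] L [0.0405 0.0408 0.0398 0.0448] ang [100.7509  13.9682 106.5462  14.7251]
bar [ 0.4724 -0.0071] L [0.0529 0.1339 0.052  0.1318] ang [95.623   3.9679 93.4258  4.3508]
round [ 0.5732 -0.1786  0.007 ] [ 0.5745 -0.1788  0.0011]
gear [0.5745 0.1812 0.06  ] [0.5747 0.1814 0.0593]
grip [ 0.564  -0.0027  0.166 ] [ 0.5645 -0.0025  0.1638]
hole [ 0.4192 -0.0103  0.038 ] [ 0.419  -0.0105  0.0399]
foot [ 0.4641 -0.007   0.08  ] [ 0.4653 -0.0062  0.0722]
geartop [0.5778 0.1835 0.0631]
boardtop [0.5551 0.154  0.0395]
blocktop [ 0.4728 -0.0254  0.0626]
barhole2 [ 0.5248 -0.0002  0.0367]
hole1 [ 0.4228 -0.0117  0.0422]
grip [ 0.5746 -0.005   0.1635]
```

```bash
cat >> h.py <<'E'
from scipy.spatial.transform import Rotation as Ro
def plan(x,y,z,ang=None):
    """ang: deg, direction of tool y (mod 180) in world, tool down. Prints shift in tool axes(units of 40mm) and turn(units .1rad)"""
    s=get_state(); p=np.array(s['tcp_pos']); Rm=Ro.from_euler('xyz',s['tool_rot']).as_matrix()
    np.set_printoptions(precision=3,suppress=True)
    ya=np.degrees(np.arctan2(Rm[1,1],Rm[0,1])) 
    print('t',round(s['time_s'],2),'tcp',p,'yaw_y',round(ya,1),'x-axis',Rm[:,0],'F',np.array(s['force']),'w',s['gripper_width'],'q7',s['qpos'][6])
    print('shift units', Rm.T@(np.array([x,y,z])-p)/.04)
    if ang is not None:
        ang=ya+((ang-ya+90)%180-90)
        a=np.radians(ang); yv=np.array([np.cos(a),np.sin(a),0]); xv=np.array([0,0,-1.]); T=np.column_stack([xv,yv,np.cross(xv,yv)])
        rv=Ro.from_matrix(Rm.T@T).as_rotvec()/.1; print('turn units',rv)
        print('shift units after turn', T.T@(np.array([x,y,z])-p)/.04)
E
python3 -c "
from h import *
plan(.515,-.004,.242,93)"
```

```text
t 0.1 tcp [0.203 0.59  0.242] yaw_y 71.0 x-axis [-0.    -0.002 -1.   ] F [-0.262 -0.157  0.031] w 0.08526653967511182 q7 -0.21507331840423927
shift units [  0.01  -11.513  12.203]
turn units [-3.841 -0.002  0.016]
shift units after turn [ -0.011 -15.246   7.   ]
```

```bash
python3 -m jog '[[[0,0,0],[-0.96,0,0],-1],[[0,0,0],[-0.96,0,0],-1],[[0,0,0],[-0.96,0,0],-1],[[0,0,0],[-0.96,0,0],-1],[[0,-0.95,0.44],[0,0,0],-1],[[0,-0.95,0.44],[0,0,0],-1],[[0,-0.95,0.44],[0,0,0],-1],[[0,-0.95,0.44],[0,0,0],-1],[[0,-0.95,0.44],[0,0,0],-1],[[0,-0.95,0.44],[0,0,0],-1],[[0,-0.95,0.44],[0,0,0],-1],[[0,-0.95,0.44],[0,0,0],-1],[[0,-0.95,0.44],[0,0,0],-1],[[0,-0.95,0.44],[0,0,0],-1],[[0,-0.95,0.44],[0,0,0],-1],[[0,-0.95,0.44],[0,0,0],-1]]' 40
python3 -c "
from h import *
plan(.515,-.006,.145,93)"
```

```text
time_s: 2.1
tcp_pos: [0.4486, 0.1355, 0.2381]
tool_rot: [-2.277, 1.56, -2.204]
force: [0.6, 0.2, -0.4]
gripper_width: -0.0001
t 2.1 tcp [0.449 0.135 0.238] yaw_y 94.1 x-axis [-0.007 -0.009 -1.   ] F [ 0.567  0.178 -0.401] w -9.007249597457395e-05 q7 0.9248211430831085
shift units [ 2.347 -3.628  1.418]
turn units [ 0.2   -0.072  0.086]
shift units after turn [ 2.326 -3.619  1.474]
```

```bash
python3 -m jog '[[[0,-0.9,0.37],[0.05,0,0],-1],[[0,-0.9,0.37],[0.05,0,0],-1],[[0,-0.9,0.37],[0,0,0],-1],[[0,-0.9,0.37],[0,0,0],-1],[[0,0,0],[0,0,0],-1],[[0.6,0,0],[0,0,0],-1],[[0.6,0,0],[0,0,0],-1],[[0.6,0,0],[0,0,0],-1],[[0.5,0,0],[0,0,0],-1],[[0,0,0],[0,0,0],-1]]'
python3 -c "
from h import *
plan(.515,-.006,.145,93);d=grab('scene','s1');d['pixels']=np.clip(d['pixels'].astype(float)*1.5,0,255).astype('uint8');crop(d,'s1c',280,100,420,260,4)"
```

```text
time_s: 3.35
tcp_pos: [0.5167, -0.0104, 0.1427]
tool_rot: [-2.581, 1.558, -2.522]
force: [0.2, 0.0, 0.7]
gripper_width: -0.0002
t 3.35 tcp [ 0.517 -0.01   0.143] yaw_y 93.4 x-axis [-0.011 -0.008 -1.   ] F [0.217 0.049 0.667] w -0.00021344532722388258 q7 1.1489908511032276
shift units [-0.059  0.111 -0.037]
turn units [ 0.062 -0.109  0.069]
shift units after turn [-0.059  0.111 -0.037]
```

View pics/s1c.png

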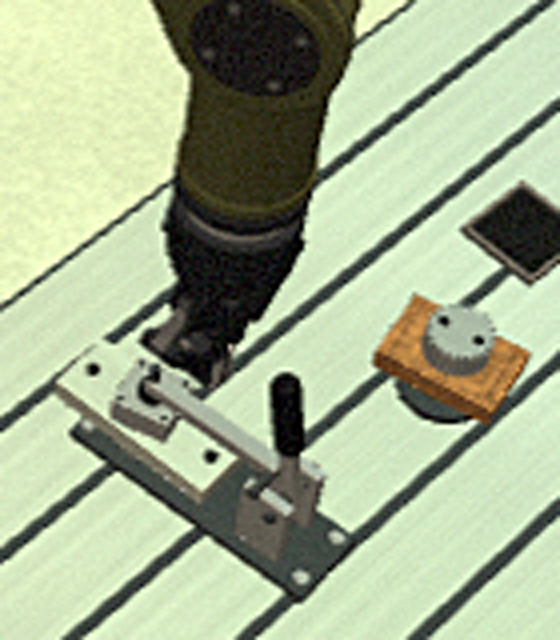

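```bash
python3 -m jog '[[[0,0.1,0.3],[0,0,0],-1],[[0,0,0.3],[0,0,0],-1],[[0,0,0.3],[0,0,0],-1],[[0,0,0.25],[0,0,0],-1],[[0,0,0.25],[0,0,0],-1]]'
python3 -m jog '[[[0,0,0.25],[0,0,0],-1],[[0,0,0.25],[0,0,0],-1],[[0,0,0.25],[0,0,0],-1]]'
python3 -c "
from h import *
plan(.645,0,.145,93);d=grab('scene','s2');d['pixels']=np.clip(d['pixels'].astype(float)*1.5,0,255).astype('uint8');crop(d,'s2c',280,100,420,260,4)"
```

```text
time_s: 4.03
tcp_pos: [0.5777, -0.0009, 0.1463]
tool_rot: [-2.347, 1.563, -2.287]
force: [-1.4, 0.6, 1.1]
gripper_width: 0.0001
time_s: 4.4
tcp_pos: [0.6098, 0.0006, 0.1459]
tool_rot: [-2.331, 1.563, -2.272]
force: [-1.0, -0.9, 0.7]
gripper_width: -0.0001
t 4.4 tcp [0.61  0.001 0.146] yaw_y 93.4 x-axis [-0.005 -0.006 -1.   ] F [-0.973 -0.896  0.664] w -9.261234529436817e-05 q7 1.2123888591937435
shift units [ 0.019 -0.067  0.878]
turn units [ 0.068 -0.056  0.059]
shift units after turn [ 0.023 -0.061  0.879]
```

View pics/s2c.png

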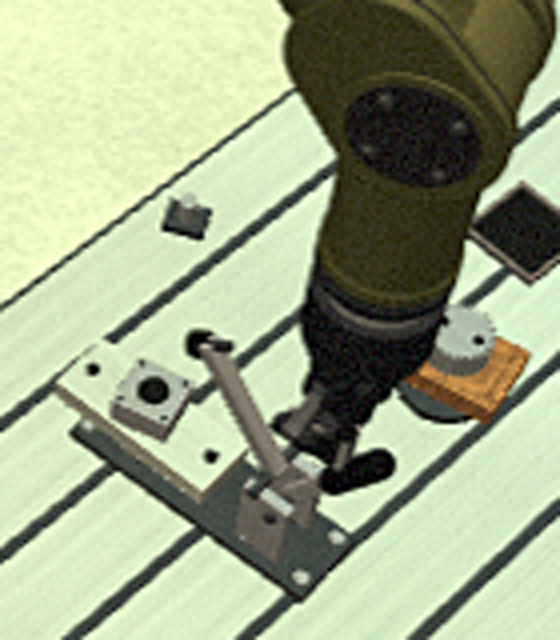

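```bash
python3 -m jog '[[[0,0,0.25],[0,0,0],-1],[[-0.5,0,0.4],[0,0,0],-1],[[-0.8,0,0.4],[0,0,0],-1],[[-0.8,0,0],[0,0,0],-1],[[-0.8,0,0],[0,0,0],-1],[[0,0,0],[0,0,0],1],[[0,0,0],[0,0,0],1]]'
python3 -c "
from h import *
plan(.575,.181,.242,104);d=grab('scene','s3');d['pixels']=np.clip(d['pixels'].astype(float)*1.5,0,255).astype('uint8');crop(d,'s3c',280,100,420,260,4)"
```

```text
time_s: 5.32
tcp_pos: [0.6577, 0.0034, 0.2647]
tool_rot: [-1.617, 1.565, -1.56]
force: [0.2, 0.5, -0.5]
gripper_width: 0.0356
t 5.33 tcp [0.658 0.003 0.265] yaw_y 93.3 x-axis [ 0.    -0.006 -1.   ] F [ 0.178  0.452 -0.509] w 0.03561421816214508 q7 1.304179705540374
shift units [ 0.542  4.556 -1.808]
turn units [-1.865 -0.008  0.055]
shift units after turn [ 0.567  4.809 -0.932]
```

View pics/s3c.png

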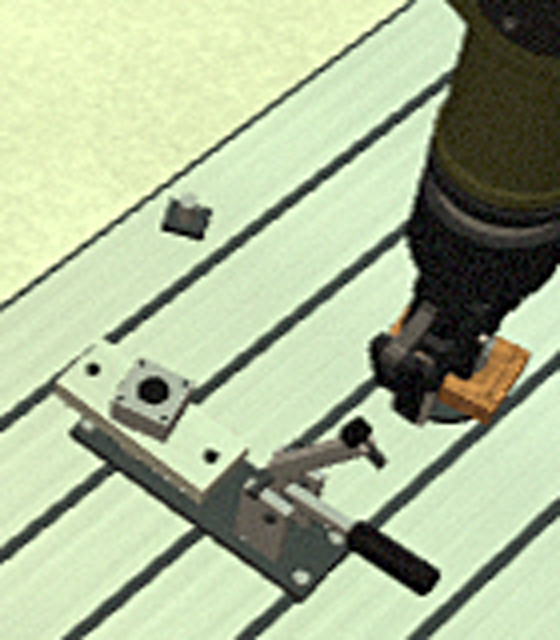

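```bash
python3 -m jog '[[[0,0.85,-0.35],[-0.65,0,0],1],[[0,0.85,-0.3],[-0.65,0,0],1],[[0,0.85,-0.2],[-0.6,0,0],1],[[0,0.85,-0.2],[0,0,0],1],[[0,0.85,-0.15],[0,0,0],1],[[0,0.3,0],[0,0,0],1],[[0.8,0,0],[0,0,0],1],[[0.8,0,0],[0,0,0],1],[[0.8,0,0],[0,0,0],1],[[0,0,0],[0,0,0],1]]'
python3 -c "
from h import *
plan(.575,.181,.12,104)"
```

```text
time_s: 6.62
tcp_pos: [0.5746, 0.1713, 0.1557]
tool_rot: [-2.464, 1.553, -2.216]
force: [0.4, -0.2, 0.9]
gripper_width: 0.0858
t 6.62 tcp [0.575 0.171 0.156] yaw_y 104.2 x-axis [-0.01  -0.014 -1.   ] F [ 0.421 -0.203  0.886] w 0.08575232680168385 q7 1.080028905766348
shift units [0.89  0.243 0.082]
turn units [ 0.039 -0.135  0.109]
shift units after turn [0.893 0.233 0.069]
```

```bash
python3 -m jog '[[[0.5,0.2,0.05],[0,-0.13,0.11],1],[[0.5,0.05,0],[0,0,0],1],[[0.5,0,0],[0,0,0],1],[[0.35,0,0],[0,0,0],1],[[0,0,0],[0,0,0],1]]'
python3 -c "
from h import *
plan(.575,.181,.056,104);d=grab('scene','s4');d['pixels']=np.clip(d['pixels'].astype(float)*1.5,0,255).astype('uint8');crop(d,'s4c',340,130,460,220,6)"
```

```text
time_s: 7.25
tcp_pos: [0.5807, 0.1791, 0.0845]
tool_rot: [-0.161, 1.561, 0.081]
force: [-0.1, 0.2, 0.1]
gripper_width: 0.0857
t 7.25 tcp [0.581 0.179 0.084] yaw_y 103.9 x-axis [ 0.01   0.001 -1.   ] F [-0.078  0.204  0.103] w 0.08568753021846907 q7 1.0188550179996454
shift units [ 0.711  0.082 -0.134]
turn units [-0.019  0.098  0.016]
shift units after turn [ 0.712  0.081 -0.127]
```

View pics/s4c.png

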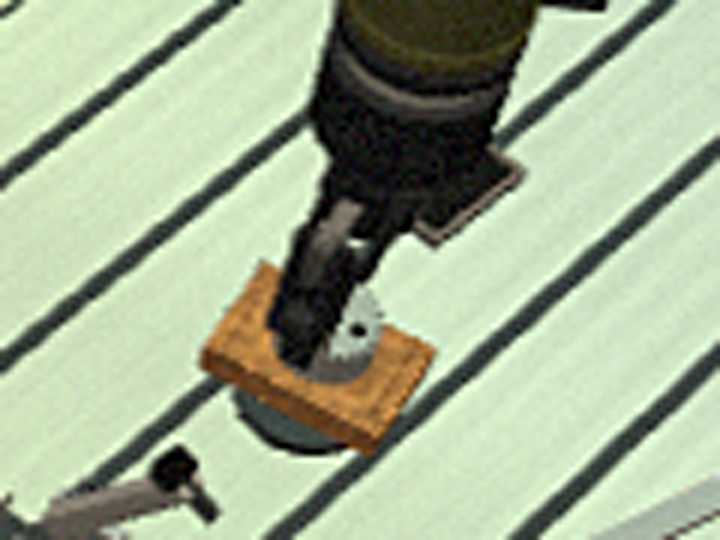

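```bash
python3 -m jog '[[[0.3,0.08,-0.13],[0,0.1,0],1],[[0.3,0,0],[0,0,0],1],[[0,0,0],[0,0,0],1]]'
python3 -c "
from h import *
plan(.575,.181,.056,104)"
```

```text
time_s: 7.68
tcp_pos: [0.5761, 0.1816, 0.061]
tool_rot: [-0.323, 1.568, -0.081]
force: [0.2, -0.1, -0.1]
gripper_width: 0.0854
t 7.67 tcp [0.576 0.182 0.061] yaw_y 103.9 x-axis [ 0.003 -0.    -1.   ] F [ 0.189 -0.119 -0.087] w 0.0853573683491105 q7 0.999795955915354
shift units [ 0.125 -0.008 -0.031]
turn units [-0.022  0.029  0.01 ]
shift units after turn [ 0.125 -0.009 -0.031]
```

```bash
python3 -m jog '[[[0.12,0,0],[0,0,0],1],[[0,0,0],[0,0,0],-1],[[0,0,0],[0,0,0],-1],[[0,0,0],[0,0,0],-1],[[0,0,0],[0,0,0],-1],[[0,0,0],[0,0,0],-1],[[0,0,0],[0,0,0],-1]]' 40
python3 -c "
from h import *
plan(.575,.181,.056,104);d=grab('scene','s5');d['pixels']=np.clip(d['pixels'].astype(float)*1.5,0,255).astype('uint8');crop(d,'s5c',340,130,460,220,6)"
```

```text
time_s: 8.55
tcp_pos: [0.5766, 0.1819, 0.0564]
tool_rot: [-0.176, 1.567, 0.066]
force: [0.1, -0.1, 0.3]
gripper_width: 0.0441
t 8.55 tcp [0.577 0.182 0.056] yaw_y 103.9 x-axis [ 0.004  0.    -1.   ] F [ 0.072 -0.103  0.287] w 0.044111980457602236 q7 0.99661924568741
shift units [ 0.011 -0.013 -0.043]
turn units [-0.021  0.04   0.007]
shift units after turn [ 0.011 -0.013 -0.043]
```

View pics/s5c.png

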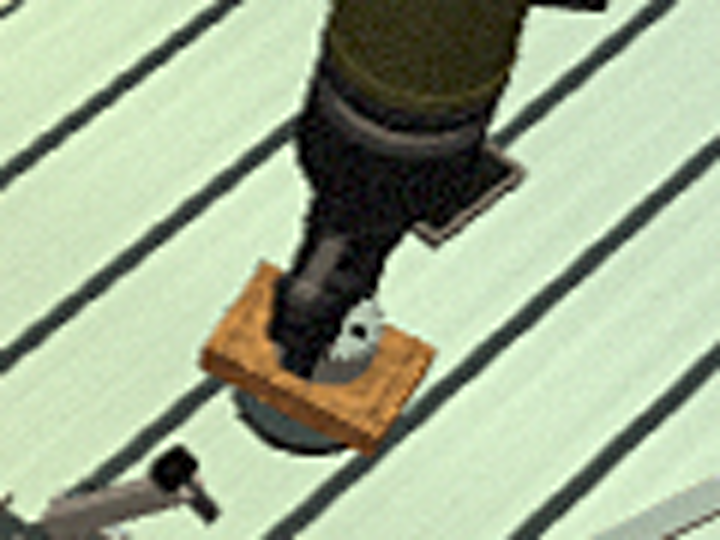

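```bash
python3 -m jog '[[[0,0,0],[0,0,0],-1],[[-0.2,0,0],[0,0,0],-1],[[-0.4,0,0],[0,0,0],-1],[[-0.8,0,0],[0,0,0],-1],[[-0.8,0,0],[0,0,0],-1],[[-0.8,0,0],[0,0,0],-1],[[-0.8,0,0],[0,0,0],-1],[[-0.8,0,0],[0,0,0],-1],[[-0.3,0,0],[0,0,0],-1],[[0,0,0],[0,0,0],-1]]' 60
python3 -c "
from h import *
plan(.574,-.179,.242,90);grab('scene','s6')"
```

```text
time_s: 9.85
tcp_pos: [0.5741, 0.1806, 0.2638]
tool_rot: [-0.439, 1.567, -0.197]
force: [0.3, -0.3, -2.1]
gripper_width: 0.0435
t 9.85 tcp [0.574 0.181 0.264] yaw_y 103.9 x-axis [ 0.004 -0.001 -1.   ] F [ 0.255 -0.325 -2.122] w 0.04345403846188019 q7 1.132751867362113
shift units [ 0.552 -8.726 -2.165]
turn units [2.427 0.038 0.012]
shift units after turn [ 0.545 -8.991 -0.003]
```

View pics/s6.png

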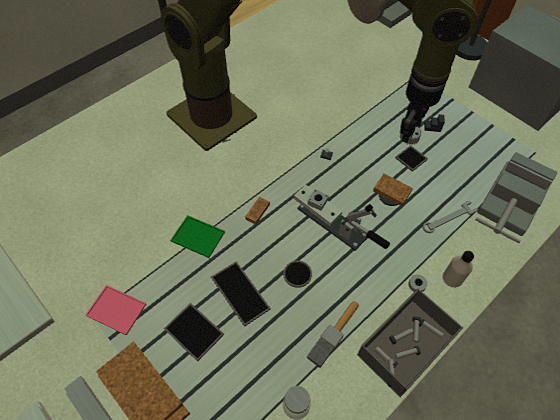

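```bash
python3 -m jog '[[[0,-0.8,-0.2],[0.8,0,0],-1],[[0,-0.8,-0.12],[0.8,0,0],-1],[[0,-0.9,-0.05],[0.8,0,0],-1],[[0,-0.9,0],[0,0,0],-1],[[0,-0.9,0],[0,0,0],-1],[[0,-0.9,0],[0,0,0],-1],[[0,-0.9,0],[0,0,0],-1],[[0,-0.9,0],[0,0,0],-1],[[0,-0.9,0],[0,0,0],-1],[[0,-0.8,0],[0,0,0],-1],[[0,0,0],[0,0,0],-1]]'
python3 -c "
from h import *
plan(.574,-.179,.06,90);d=grab('top','t1');d['pixels']=np.clip(d['pixels'].astype(float)*1.6,0,255).astype('uint8');crop(d,'t1c',90,130,270,260,4);d=load('s6');d['pixels']=np.clip(d['pixels'].astype(float)*1.6,0,255).astype('uint8');crop(d,'s6c',360,160,440,220,8)"
```

```text
time_s: 11.28
tcp_pos: [0.5635, -0.1805, 0.2445]
tool_rot: [-3.1, 1.538, -3.101]
force: [0.2, -0.2, -2.9]
gripper_width: 0.0437
t 11.28 tcp [ 0.564 -0.18   0.244] yaw_y 89.9 x-axis [-0.032 -0.001 -0.999] F [ 0.247 -0.243 -2.859] w 0.0436603540065544 q7 1.516941458548281
shift units [4.6   0.043 0.41 ]
turn units [-0.014 -0.324  0.013]
shift units after turn [4.611 0.037 0.261]
```

View pics/t1c.png

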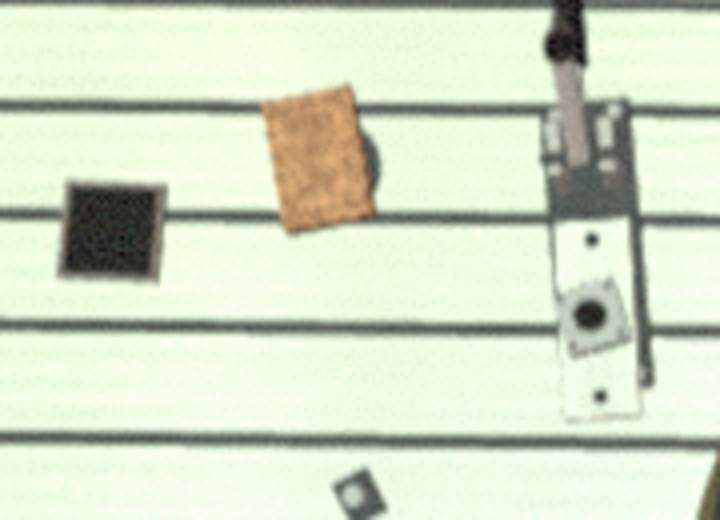

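View pics/s6c.png

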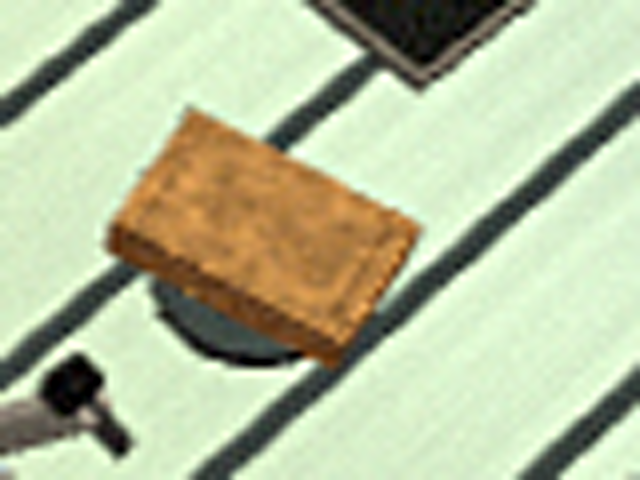

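```bash
python3 -m jog '[[[0,0,0.26],[0,-0.32,0],-1],[[0.9,0,0],[0,0,0],-1],[[0.9,0,0],[0,0,0],-1],[[0.9,0,0],[0,0,0],-1],[[0.8,0,0],[0,0,0],-1],[[0.5,0,0],[0,0,0],-1],[[0,0,0],[0,0,0],-1]]'
python3 -c "
from h import *
plan(.574,-.179,.0235,90)"
```

```text
time_s: 12.2
tcp_pos: [0.5806, -0.1638, 0.0786]
tool_rot: [0.725, 1.556, 0.742]
force: [-0.8, 0.1, -1.6]
gripper_width: 0.0438
t 12.2 tcp [ 0.581 -0.164  0.079] yaw_y 91.0 x-axis [ 0.011  0.01  -1.   ] F [-0.779  0.05  -1.561] w 0.043821303741517936 q7 1.4054155208848702
shift units [ 1.373 -0.389 -0.187]
turn units [ 0.175  0.107 -0.097]
shift units after turn [ 1.379 -0.379 -0.166]
```

```bash
python3 -m jog '[[[0.4,-0.39,-0.17],[0.1,0.1,-0.1],-1],[[0.3,0,0],[0,0,0],-1],[[0,0,0],[0,0,0],-1]]'
python3 -c "
from h import *
plan(.574,-.179,.0235,90)"
```

```text
time_s: 12.58
tcp_pos: [0.5757, -0.1798, 0.0504]
tool_rot: [-0.288, 1.566, -0.28]
force: [-0.2, 0.5, -0.9]
gripper_width: 0.0435
t 12.57 tcp [ 0.576 -0.18   0.05 ] yaw_y 90.5 x-axis [ 0.004 -0.001 -1.   ] F [-0.177  0.483 -0.906] w 0.043530439476682496 q7 1.3971475545426837
shift units [ 0.671  0.02  -0.046]
turn units [0.079 0.042 0.012]
shift units after turn [ 0.671  0.019 -0.043]
```

```bash
python3 -m jog '[[[0.3,0.02,-0.05],[0,0.04,0],-1],[[0.3,0,0],[0,0,0],-1],[[0.1,0,0],[0,0,0],-1],[[0,0,0],[0,0,0],-1]]'
python3 -c "
from h import *
plan(.574,-.179,.0225,90);d=grab('scene','s7');d['pixels']=np.clip(d['pixels'].astype(float)*1.5,0,255).astype('uint8');crop(d,'s7c',250,220,350,300,7)"
```

```text
time_s: 13.08
tcp_pos: [0.5745, -0.1789, 0.0216]
tool_rot: [-0.725, 1.568, -0.717]
force: [-1.2, 0.3, 4.5]
gripper_width: 0.0437
t 13.07 tcp [ 0.575 -0.179  0.022] yaw_y 90.5 x-axis [ 0.002 -0.002 -1.   ] F [-1.23   0.259  4.541] w 0.04365005429456994 q7 1.3801029989186406
shift units [-0.023 -0.002 -0.013]
turn units [0.079 0.018 0.015]
shift units after turn [-0.023 -0.002 -0.013]
```

View pics/s7c.png

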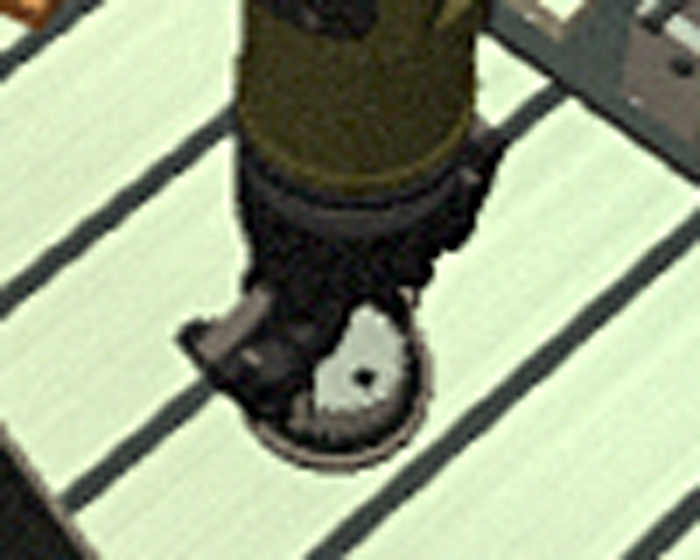

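```bash
python3 -m jog '[[[0,0,0],[0,0,0],0.5],[[0,0,0],[0,0,0],0.5],[[0,0,0],[0,0,0],0.5],[[-0.3,0,0],[0,0,0],0.5],[[-0.6,0,0],[0,0,0],1],[[-0.9,0,0],[0,0,0],1],[[-0.9,0,0],[0,0,0],1],[[-0.9,0,0],[0,0,0],1],[[-0.9,0,0],[0,0,0],1],[[-0.5,0,0],[0,0,0],1],[[0,0,0],[0,0,0],1]]'
python3 -c "
from h import *
plan(.575,.179,.24,104)"
```

```text
time_s: 14.5
tcp_pos: [0.5753, -0.1785, 0.2346]
tool_rot: [-0.298, 1.561, -0.289]
force: [0.2, 0.7, -0.5]
gripper_width: 0.0854
t 14.5 tcp [ 0.575 -0.178  0.235] yaw_y 90.5 x-axis [ 0.01  -0.003 -1.   ] F [ 0.218  0.71  -0.454] w 0.08539140714431635 q7 1.5062133102523334
shift units [-0.161  8.937  0.072]
turn units [-2.357  0.093  0.041]
shift units after turn [-0.136  8.674  2.156]
```

```bash
python3 -c "
from h import *
d=load('t1')
print(world(d,90+590/4-.4,130+315.5/4-.4,.06)); print([world(d,90+u/4-.4,130+v/4-.4,.038) for u,v in((592,239.5),(600,396))])
W=np.array([world(d,90+u/4-.4,130+v/4-.4,.06)[:2] for u,v in [(556,293),(614,279),(632,340),(573,357)]]);print(W.mean(0)); e=W-np.roll(W,-1,0);print(np.degrees(np.arctan2(e[:,1],e[:,0]))%90)
plan(.468,-.008,.24,104)"
```

```text
[ 0.46869038 -0.00489102  0.06      ]
[array([ 0.52253904, -0.00267636,  0.038     ]), array([ 0.41915668, -0.01033005,  0.038     ])]
[ 0.46762766 -0.00732149]
[14.32340173 17.43545737 16.80411435 16.14518578]
t 14.5 tcp [ 0.575 -0.178  0.235] yaw_y 90.5 x-axis [ 0.01  -0.003 -1.   ] F [ 0.218  0.71  -0.454] w 0.08539140714431635 q7 1.5062133102523334
shift units [-0.174  4.285 -2.643]
turn units [-2.357  0.093  0.041]
shift units after turn [-0.136  4.785 -1.571]
```

```bash
python3 -m jog '[[[0,0.8,-0.5],[-0.85,0.1,0],1],[[0,0.85,-0.45],[-0.85,0,0],1],[[0,0.85,-0.4],[-0.8,0,0],1],[[0,0.85,-0.3],[0,0,0],1],[[0,0.85,-0.2],[0,0,0],1],[[0,0.35,-0.1],[0,0,0],1],[[0,0,0],[0,0,0],1]]'
python3 -c "
from h import *
plan(.4685,-.006,.1,105)"
```

```text
time_s: 15.38
tcp_pos: [0.4608, -0.0083, 0.2299]
tool_rot: [-2.869, 1.562, -2.603]
force: [0.2, 0.0, -0.2]
gripper_width: 0.0857
t 15.38 tcp [ 0.461 -0.008  0.23 ] yaw_y 105.2 x-axis [-0.007 -0.004 -1.   ] F [ 0.164  0.047 -0.154] w 0.08574466249139524 q7 1.3500473518784433
shift units [3.245 0.011 0.226]
turn units [ 0.038 -0.081  0.023]
shift units after turn [3.247 0.005 0.2  ]
```

```bash
python3 -m jog '[[[0.6,0.01,0.2],[0,-0.08,0],1],[[0.8,0,0],[0,0,0],1],[[0.8,0,0],[0,0,0],1],[[0.8,0,0],[0,0,0],1],[[0.2,0,0],[0,0,0],1],[[0,0,0],[0,0,0],1]]'
python3 -c "
from h import *
plan(.4685,-.006,.056,105)"
```

```text
time_s: 16.12
tcp_pos: [0.4757, -0.0152, 0.0975]
tool_rot: [-1.029, 1.56, -0.776]
force: [-0.7, 0.9, -0.3]
gripper_width: 0.0851
t 16.12 tcp [ 0.476 -0.015  0.098] yaw_y 104.5 x-axis [ 0.008 -0.008 -1.   ] F [-0.661  0.888 -0.329] w 0.08508694007613953 q7 1.1723966587106154
shift units [ 1.035  0.277 -0.121]
turn units [-0.086  0.055  0.093]
shift units after turn [ 1.038  0.269 -0.113]
```

```bash
python3 -m jog '[[[0.3,0.27,-0.12],[-0.08,0.05,0.09],1],[[0.35,0,0],[0,0,0],1],[[0.2,0,0],[0,0,0],1],[[0,0,0],[0,0,0],1]]'
python3 -c "
from h import *
plan(.4685,-.006,.056,105)"
```

```text
time_s: 16.62
tcp_pos: [0.4725, -0.0074, 0.0662]
tool_rot: [-0.251, 1.561, 0.007]
force: [0.2, 1.0, -0.1]
gripper_width: 0.0852
t 16.62 tcp [ 0.473 -0.007  0.066] yaw_y 104.8 x-axis [ 0.009  0.    -1.   ] F [ 0.173  1.009 -0.071] w 0.08517141194662128 q7 1.1340974668694772
shift units [ 0.255  0.061 -0.091]
turn units [-0.037  0.091  0.024]
shift units after turn [ 0.256  0.061 -0.088]
```

```bash
python3 -m jog '[[[0.25,0.06,-0.09],[0,0.09,0],1],[[0,0,0],[0,0,0],-1],[[0,0,0],[0,0,0],-1],[[0,0,0],[0,0,0],-1],[[0,0,0],[0,0,0],-1],[[0,0,0],[0,0,0],-1],[[0,0,0],[0,0,0],-1],[[0,0,0],[0,0,0],-1]]' 60
python3 -c "
from h import *
plan(.4685,-.006,.056,105);d=grab('scene','s8');d['pixels']=np.clip(d['pixels'].astype(float)*1.5,0,255).astype('uint8');crop(d,'s8c',280,130,400,250,5)"
```

```text
time_s: 17.62
tcp_pos: [0.469, -0.0062, 0.0572]
tool_rot: [-1.025, 1.567, -0.768]
force: [-0.8, -0.0, -0.4]
gripper_width: 0.04
t 17.62 tcp [ 0.469 -0.006  0.057] yaw_y 104.8 x-axis [ 0.002 -0.002 -1.   ] F [-0.808 -0.035 -0.412] w 0.040009223765660434 q7 1.1244277494564638
shift units [ 0.029  0.008 -0.012]
turn units [-0.041  0.017  0.029]
shift units after turn [ 0.029  0.008 -0.012]
```

View pics/s8c.png

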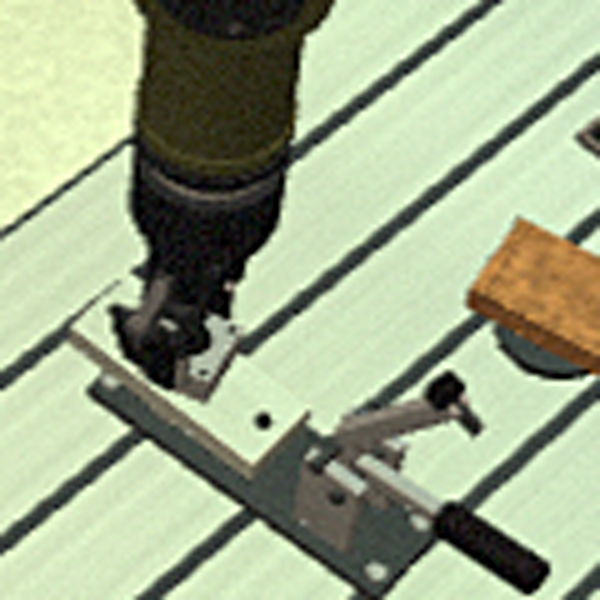

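```bash
python3 -m jog '[[[-0.2,0,0],[0,0,0],-1],[[-0.4,0,0],[0,0,0],-1],[[-0.8,0,0],[0,0,0],-1],[[-0.8,0,0],[0,0,0],-1],[[-0.3,0,0],[0,0,0],-1],[[0,0,0],[0,0,0],-1]]'
python3 -c "
from h import *
plan(.531,.325,.13,88)"
```

```text
time_s: 18.42
tcp_pos: [0.4676, -0.0066, 0.1606]
tool_rot: [-1.88, 1.567, -1.623]
force: [0.4, -0.5, -3.2]
gripper_width: 0.0406
t 18.43 tcp [ 0.468 -0.007  0.161] yaw_y 104.8 x-axis [-0.    -0.004 -1.   ] F [ 0.37  -0.465 -3.159] w 0.04063297015346443 q7 1.2289988840216555
shift units [0.734 7.615 3.646]
turn units [ 2.924 -0.006  0.036]
shift units after turn [0.765 8.34  1.296]
```

```bash
python3 -m jog '[[[0,0.8,0.3],[0.73,0,0],-1],[[0,0.8,0.25],[0.73,0,0],-1],[[0,0.85,0.2],[0.73,0,0],-1],[[0,0.85,0.15],[0.73,0,0],-1],[[0,0.85,0.12],[0,0,0],-1],[[0,0.85,0.12],[0,0,0],-1],[[0,0.85,0.12],[0,0,0],-1],[[0,0.85,0.12],[0,0,0],-1],[[0,0.85,0.12],[0,0,0],-1],[[0,0.4,0],[0,0,0],-1],[[0,0,0],[0,0,0],-1]]'
python3 -c "
from h import *
plan(.531,.325,.06,88)"
```

```text
time_s: 19.8
tcp_pos: [0.5103, 0.3173, 0.1403]
tool_rot: [-2.325, 1.539, -2.371]
force: [0.9, -0.3, -2.0]
gripper_width: 0.0407
t 19.8 tcp [0.51  0.317 0.14 ] yaw_y 87.4 x-axis [-0.023 -0.022 -0.999] F [ 0.856 -0.279 -1.974] w 0.040696310020789155 q7 0.6404936325082583
shift units [1.991 0.263 0.55 ]
turn units [-0.116 -0.219  0.231]
shift units after turn [2.008 0.21  0.509]
```

```bash
python3 -m jog '[[[0.5,0.23,0.53],[-0.1,-0.22,0.23],-1],[[0.8,0,0],[0,0,0],-1],[[0.5,0,0],[0,0,0],-1],[[0,0,0],[0,0,0],-1]]'
python3 -c "
from h import *
plan(.531,.325,.0245,88)"
```

```text
time_s: 20.3
tcp_pos: [0.5318, 0.3148, 0.0642]
tool_rot: [-1.723, 1.56, -1.765]
force: [-0.0, 0.0, -2.0]
gripper_width: 0.0403
t 20.3 tcp [0.532 0.315 0.064] yaw_y 87.6 x-axis [-0.002 -0.011 -1.   ] F [-0.033  0.012 -2.034] w 0.04033937302332673 q7 0.6301563711402025
shift units [ 0.991  0.264 -0.029]
turn units [-0.073 -0.017  0.106]
shift units after turn [ 0.993  0.254 -0.028]
```

```bash
python3 -m jog '[[[0.3,0.26,-0.03],[-0.07,-0.02,0.1],-1],[[0.3,0,0],[0,0,0],-1],[[0,0,0],[0,0,0],-1]]'
python3 -c "
from h import *
plan(.531,.325,.0235,88)"
```

```text
time_s: 20.68
tcp_pos: [0.5317, 0.3245, 0.0401]
tool_rot: [-0.077, 1.569, -0.113]
force: [-0.8, 0.1, -2.4]
gripper_width: 0.0408
t 20.68 tcp [0.532 0.324 0.04 ] yaw_y 87.9 x-axis [ 0.002 -0.    -1.   ] F [-0.772  0.125 -2.378] w 0.04084842804036388 q7 0.6190405225413073
shift units [ 0.414  0.013 -0.02 ]
turn units [-0.012  0.019  0.001]
shift units after turn [ 0.414  0.013 -0.019]
```

```bash
python3 -m jog '[[[0.3,0,0],[0,0,0],-1],[[0.12,0,0],[0,0,0],-1],[[0,0,0],[0,0,0],-1]]'
python3 -c "
from h import *
plan(.531,.325,.0235,88);d=grab('scene','s9');d['pixels']=np.clip(d['pixels'].astype(float)*1.5,0,255).astype('uint8');crop(d,'s9c',360,100,460,200,6)"
```

```text
time_s: 21.05
tcp_pos: [0.5322, 0.3248, 0.0226]
tool_rot: [0.189, 1.568, 0.153]
force: [-0.7, -0.3, -3.8]
gripper_width: 0.0404
t 21.05 tcp [0.532 0.325 0.023] yaw_y 87.9 x-axis [ 0.003  0.    -1.   ] F [-0.66  -0.296 -3.766] w 0.04039408517619516 q7 0.6126872760720962
shift units [-0.022  0.003 -0.029]
turn units [-0.011  0.028 -0.005]
shift units after turn [-0.022  0.003 -0.029]
```

View pics/s9c.png

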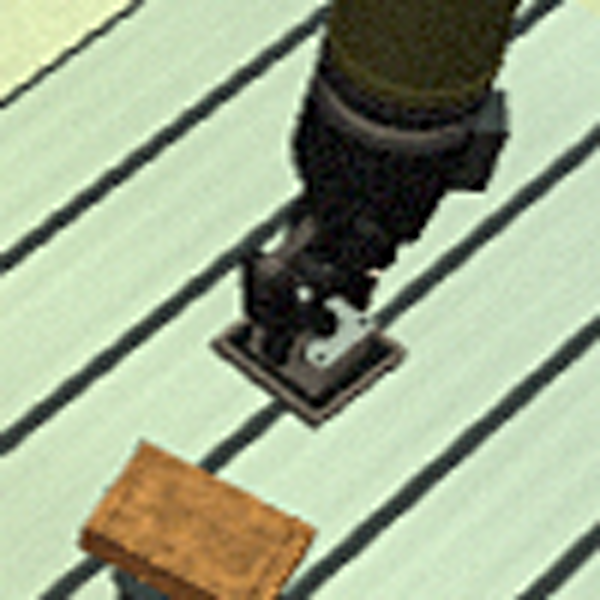

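Block sits inside the tray rim (crop 310,350). Release, then the board.

```bash
python3 -m jog '[[[0,0,0],[0,0,0],0.5],[[0,0,0],[0,0,0],0.5],[[0,0,0],[0,0,0],0.5],[[-0.3,0,0],[0,0,0],0.5],[[-0.6,0,0],[0,0,0],1],[[-0.9,0,0],[0,0,0],1],[[-0.6,0,0],[0,0,0],1],[[0,0,0],[0,0,0],1]]'
python3 -c "
from h import *
plan(.575,.179,.12,104)"
```

```text
time_s: 22.1
tcp_pos: [0.5336, 0.3261, 0.1268]
tool_rot: [0.507, 1.561, 0.471]
force: [0.0, 0.6, 0.7]
gripper_width: 0.0856
t 22.1 tcp [0.534 0.326 0.127] yaw_y 87.9 x-axis [ 0.008  0.004 -1.   ] F [0.049 0.55  0.674] w 0.08561750864195522 q7 0.6515415118853133
shift units [ 0.163 -3.638  1.165]
turn units [-2.805  0.089 -0.034]
shift units after turn [ 0.171 -3.817  0.114]
```

```bash
python3 -m jog '[[[0,-0.85,0.25],[-0.95,0.09,0],1],[[0,-0.85,0.15],[-0.95,0,0],1],[[0,-0.9,0.08],[-0.9,0,0],1],[[0,-0.9,0],[0,0,0],1],[[0,-0.3,0],[0,0,0],1],[[0,0,0],[0,0,0],1]]'
python3 -c "
from h import *
plan(.575,.179,.07,104);d=grab('scene','s10');d['pixels']=np.clip(d['pixels'].astype(float)*1.5,0,255).astype('uint8');crop(d,'s10c',360,100,460,220,5)"
```

```text
time_s: 22.85
tcp_pos: [0.5701, 0.1742, 0.1232]
tool_rot: [2.114, 1.564, 2.371]
force: [0.5, 1.9, -0.3]
gripper_width: 0.0853
t 22.85 tcp [0.57  0.174 0.123] yaw_y 104.7 x-axis [-0.005  0.005 -1.   ] F [ 0.501  1.915 -0.346] w 0.08531512847615651 q7 1.0698928849345009
shift units [1.329 0.078 0.155]
turn units [ 0.123 -0.036 -0.059]
shift units after turn [1.329 0.088 0.149]
```

View pics/s10c.png

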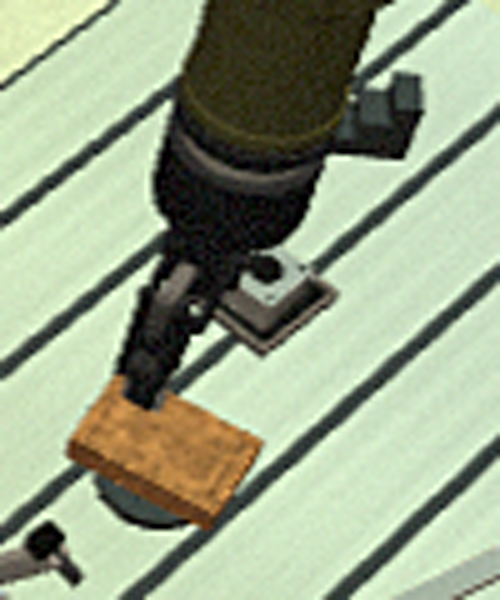

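```bash
python3 -m jog '[[[0.5,0.08,0.15],[0.12,-0.04,-0.06],1],[[0.6,0,0],[0,0,0],1],[[0.2,0,0],[0,0,0],1],[[0,0,0],[0,0,0],1]]'
python3 -c "
from h import *
plan(.575,.179,.035,104)"
```

```text
time_s: 23.4
tcp_pos: [0.5731, 0.1887, 0.0673]
tool_rot: [1.326, 1.566, 1.58]
force: [-0.0, 0.9, 0.3]
gripper_width: 0.0856
t 23.4 tcp [0.573 0.189 0.067] yaw_y 104.5 x-axis [-0.     0.005 -1.   ] F [-0.022  0.887  0.294] w 0.08558927430072463 q7 1.0159896990964339
shift units [ 0.805 -0.25  -0.017]
turn units [ 0.094  0.012 -0.048]
shift units after turn [ 0.807 -0.246 -0.013]
```

```bash
python3 -m jog '[[[0.1,-0.25,0],[0.09,0,-0.05],1],[[0,0,0],[0,0,0],1]]'
python3 -c "
from h import *
plan(.575,.179,.035,104);d=grab('top','t2');d['pixels']=np.clip(d['pixels'].astype(float)*1.5,0,255).astype('uint8');crop(d,'t2c',120,130,220,210,7)"
```

```text
time_s: 23.65
tcp_pos: [0.5762, 0.1789, 0.0636]
tool_rot: [-0.248, 1.568, -0.003]
force: [-0.7, -0.5, 0.1]
gripper_width: 0.085
t 23.65 tcp [0.576 0.179 0.064] yaw_y 104.0 x-axis [ 0.002 -0.    -1.   ] F [-0.705 -0.464  0.131] w 0.08504597871253605 q7 1.0164413839493536
shift units [ 0.714  0.01  -0.031]
turn units [0.001 0.024 0.006]
shift units after turn [ 0.714  0.01  -0.03 ]
```

View pics/t2c.png

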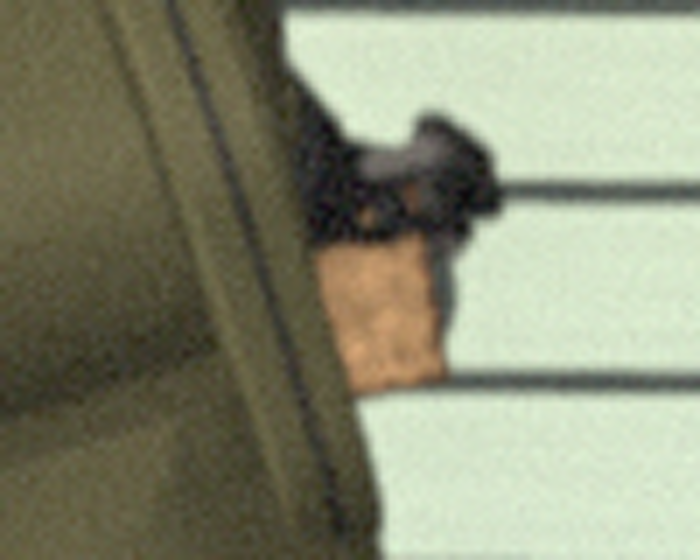

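```bash
python3 -m jog '[[[0.35,0,0],[0,0,0],1],[[0.35,0,0],[0,0,0],1],[[0,0,0],[0,0,0],1]]'
python3 -c "
from h import *
plan(.575,.179,.035,104)"
```

```text
time_s: 24.08
tcp_pos: [0.5767, 0.1801, 0.0344]
tool_rot: [0.267, 1.567, 0.512]
force: [0.4, -0.2, -0.2]
gripper_width: 0.0855
t 24.07 tcp [0.577 0.18  0.034] yaw_y 104.0 x-axis [ 0.004  0.002 -1.   ] F [ 0.449 -0.218 -0.224] w 0.08551911233844692 q7 0.9989334082188195
shift units [-0.015 -0.017 -0.047]
turn units [ 0.005  0.041 -0.011]
shift units after turn [-0.015 -0.017 -0.047]
```

```bash
python3 -m jog '[[[0,0,0],[0,0,0],-1],[[0,0,0],[0,0,0],-1],[[0,0,0],[0,0,0],-1],[[0,0,0],[0,0,0],-1],[[0,0,0],[0,0,0],-1]]' 50
python3 -c "
from h import *
plan(.575,.179,.035,104);d=grab('scene','s11');d['pixels']=np.clip(d['pixels'].astype(float)*1.5,0,255).astype('uint8');crop(d,'s11c',350,120,450,220,6)"
```

```text
time_s: 24.7
tcp_pos: [0.5769, 0.1803, 0.035]
tool_rot: [0.246, 1.566, 0.491]
force: [0.8, -0.2, -0.5]
gripper_width: 0.0585
t 24.7 tcp [0.577 0.18  0.035] yaw_y 104.0 x-axis [ 0.004  0.002 -1.   ] F [ 0.794 -0.204 -0.527] w 0.05853118769141495 q7 0.9988855385269872
shift units [-0.001 -0.02  -0.055]
turn units [ 0.005  0.049 -0.012]
shift units after turn [-0.001 -0.02  -0.055]
```

View pics/s11c.png

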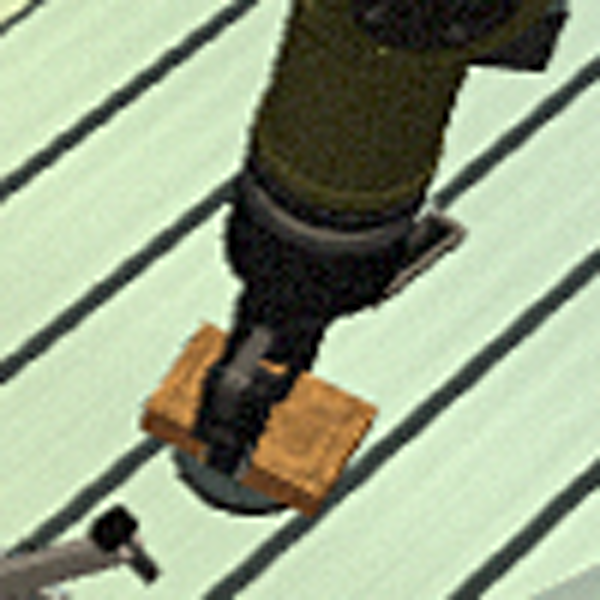

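```bash
python3 -c "
from h import *
d=load('s11')
for o in(.031,.038,.045):
  for z in(.01,.02,.03):
    X=np.array([.577+o*np.sin(np.radians(14)),.18-o*np.cos(np.radians(14)),z]);c=d['R']@X+d['t'];p=d['camera_matrix']@c;u,v=p[:2]/p[2];print(o,z,(u-350)*6,(v-120)*6)
for v in (190,194,196,198,200):
  print(v,[world(d,u,v) for u in(386,388,390)])
"
```

```text
0.031 0.01 209.003613445425 485.6470784810338
0.031 0.02 212.94693542315304 473.60000375267487
0.031 0.03 216.93970995413406 461.40184863881774
0.038 0.01 202.16249294796728 496.2397186466537
0.038 0.02 206.07243211554123 484.23024925510316
0.038 0.03 210.0315221532053 472.06981181913716
0.045 0.01 195.28906398977028 506.88238452064274
0.045 0.02 199.16525942168926 494.91101238485805
0.045 0.03 203.0902980498754 482.7887912815538
190 [array([0.5940993 , 0.11694989, 0.105323  ]), array([0.59878264, 0.11832644, 0.10892654]), array([0.60429374, 0.11790644, 0.11515629])]
194 [array([0.5945002 , 0.12320931, 0.08130813]), array([0.6007224 , 0.12157488, 0.08961587]), array([0.60448051, 0.12494109, 0.09031301])]
196 [array([0.58943433, 0.13720614, 0.05246794]), array([0.59365426, 0.13998054, 0.0542638 ]), array([0.59486218, 0.14908091, 0.04646116])]
198 [array([ 0.93713827, -0.57401132,  1.14143944]), array([0.59570226, 0.13956564, 0.04731495]), array([0.59759736, 0.14727861, 0.04159565])]
200 [array([0.58477904, 0.15442261, 0.0104232 ]), array([0.58628011, 0.16328327, 0.00304837]), array([0.59629319, 0.15411987, 0.02343107])]
```

```bash
python3 -m jog '[[[-0.2,0,0],[0,0,0],-1],[[-0.4,0,0],[0,0,0],-1],[[-0.8,0,0],[0,0,0],-1],[[-0.8,0,0],[0,0,0],-1],[[-0.8,0,0],[0,0,0],-1],[[-0.8,0,0],[0,0,0],-1],[[-0.8,0,0],[0,0,0],-1],[[-0.6,0,0],[0,0,0],-1],[[0,0,0],[0,0,0],-1]]'
python3 -c "
from h import *
plan(.5134,-.4613,.24,95.7);d=grab('scene','s12');d['pixels']=np.clip(d['pixels'].astype(float)*1.5,0,255).astype('uint8');crop(d,'s12c',350,60,470,210,4)"
```

```text
time_s: 25.88
tcp_pos: [0.5759, 0.18, 0.2586]
tool_rot: [0.143, 1.559, 0.389]
force: [-0.4, 0.3, -1.4]
gripper_width: 0.0584
t 25.88 tcp [0.576 0.18  0.259] yaw_y 104.1 x-axis [ 0.011  0.004 -1.   ] F [-0.382  0.307 -1.388] w 0.058404204040936714 q7 1.1394221096548067
shift units [  0.376 -15.171  -5.419]
turn units [ 1.462  0.115 -0.025]
shift units after turn [  0.465 -15.798  -3.146]
```

View pics/s12c.png

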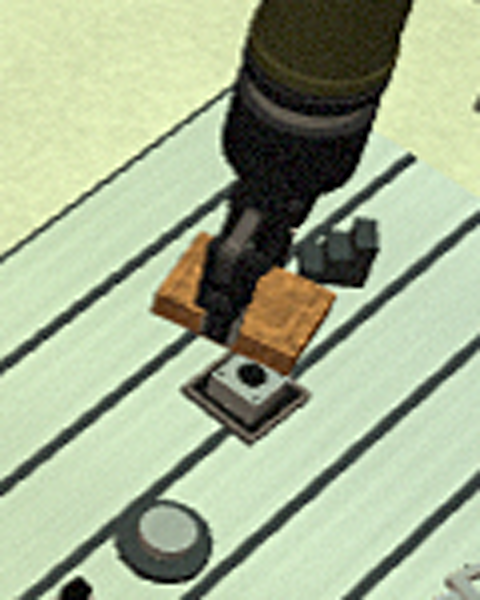

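Board held level; the empty post stays behind. Move to the board tray.

```bash
python3 -m jog '[[[0,-0.85,-0.25],[0.75,0.1,0],-1],[[0,-0.85,-0.2],[0.7,0,0],-1],[[0,-0.85,-0.17],[0,0,0],-1],[[0,-0.85,-0.17],[0,0,0],-1],[[0,-0.85,-0.17],[0,0,0],-1],[[0,-0.85,-0.17],[0,0,0],-1],[[0,-0.85,-0.17],[0,0,0],-1],[[0,-0.85,-0.17],[0,0,0],-1],[[0,-0.85,-0.17],[0,0,0],-1],[[0,-0.85,-0.17],[0,0,0],-1],[[0,-0.85,-0.17],[0,0,0],-1],[[0,-0.85,-0.17],[0,0,0],-1],[[0,-0.85,-0.17],[0,0,0],-1],[[0,-0.85,-0.17],[0,0,0],-1],[[0,-0.85,-0.17],[0,0,0],-1],[[0,0,0],[0,0,0],-1]]'
python3 -c "
from h import *
plan(.5134,-.4613,.1,95.7)"
```

```text
time_s: 27.92
tcp_pos: [0.5098, -0.355, 0.235]
tool_rot: [2.871, 1.527, 2.972]
force: [-0.6, 0.3, -1.0]
gripper_width: 0.0589
t 27.93 tcp [ 0.51  -0.355  0.235] yaw_y 95.8 x-axis [-0.043  0.007 -0.999] F [-0.643  0.286 -0.977] w 0.058850395128119556 q7 1.9023810799663903
shift units [ 3.348 -2.693 -0.037]
turn units [ 0.015 -0.42  -0.116]
shift units after turn [ 3.375 -2.654 -0.174]
```

```bash
python3 -m jog '[[[0,-0.85,0],[0,-0.42,-0.12],-1],[[0,-0.85,0],[0,0,0],-1],[[0,-0.85,0],[0,0,0],-1],[[0.5,-0.1,0],[0,0,0],-1],[[0.8,0,0],[0,0,0],-1],[[0.8,0,0],[0,0,0],-1],[[0,0,0],[0,0,0],-1]]'
python3 -c "
from h import *
plan(.5134,-.4613,.06,95.7)"
```

```text
time_s: 28.8
tcp_pos: [0.5197, -0.4489, 0.1387]
tool_rot: [1.969, 1.552, 2.082]
force: [-0.5, -0.2, -1.3]
gripper_width: 0.0588
t 28.8 tcp [ 0.52  -0.449  0.139] yaw_y 96.5 x-axis [-0.009  0.017 -1.   ] F [-0.49  -0.199 -1.261] w 0.05877432761152817 q7 2.023005948412868
shift units [ 1.963 -0.326 -0.177]
turn units [ 0.137 -0.076 -0.176]
shift units after turn [ 1.967 -0.294 -0.187]
```

```bash
python3 -m jog '[[[0.6,-0.33,-0.18],[0.13,-0.08,-0.18],-1],[[0.8,0,0],[0,0,0],-1],[[0.5,0,0],[0,0,0],-1],[[0,0,0],[0,0,0],-1]]'
python3 -c "
from h import *
plan(.5134,-.4613,.02,95.7)"
```

```text
time_s: 29.3
tcp_pos: [0.5177, -0.4587, 0.0638]
tool_rot: [-0.013, 1.565, 0.092]
force: [0.3, -0.4, -0.8]
gripper_width: 0.0587
t 29.3 tcp [ 0.518 -0.459  0.064] yaw_y 96.0 x-axis [ 0.005  0.    -1.   ] F [ 0.315 -0.366 -0.849] w 0.05870172049028707 q7 1.9863283935437668
shift units [ 1.095 -0.052 -0.119]
turn units [0.053 0.054 0.001]
shift units after turn [ 1.095 -0.053 -0.113]
```

```bash
python3 -m jog '[[[0.3,-0.05,-0.1],[0.05,0.05,0],-1],[[0.4,0,0],[0,0,0],-1],[[0,0,0],[0,0,0],-1]]'
python3 -c "
from h import *
plan(.5145,-.461,.0195,95.7);d=grab('scene','s13');d['pixels']=np.clip(d['pixels'].astype(float)*1.5,0,255).astype('uint8');crop(d,'s13c',140,250,260,370,5)"
```

```text
time_s: 29.68
tcp_pos: [0.5156, -0.4618, 0.0366]
tool_rot: [-0.661, 1.567, -0.561]
force: [-1.1, -0.1, 0.5]
gripper_width: 0.0588
t 29.68 tcp [ 0.516 -0.462  0.037] yaw_y 95.7 x-axis [ 0.003 -0.002 -1.   ] F [-1.146 -0.115  0.497] w 0.05875690935917687 q7 1.973810774728046
shift units [ 0.428  0.025 -0.026]
turn units [0.003 0.033 0.025]
shift units after turn [ 0.428  0.024 -0.024]
```

View pics/s13c.png

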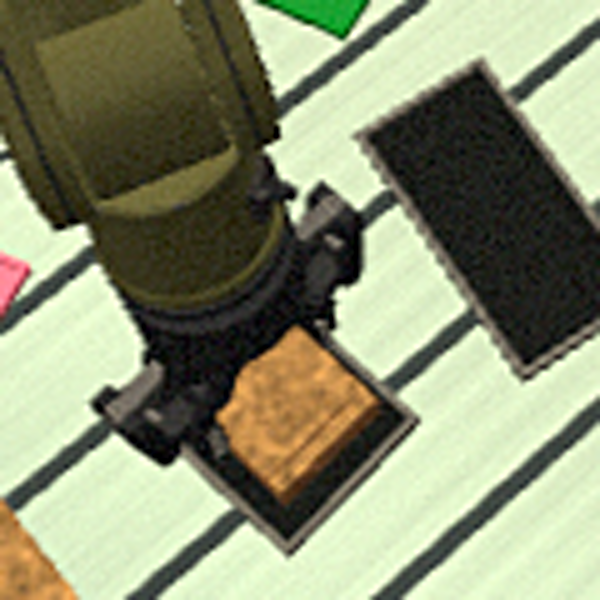

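```bash
python3 -m jog '[[[0.2,0.02,0],[0,0,0],-1],[[0.18,0,0],[0,0,0],-1],[[0,0,0],[0,0,0],-1]]'
```

```text
time_s: 30.1
tcp_pos: [0.5166, -0.4619, 0.022]
tool_rot: [-0.688, 1.564, -0.589]
force: [0.7, 0.5, -1.1]
gripper_width: 0.0587
```

```bash
python3 -m jog '[[[0.1,0,0],[0,0,0],-1],[[0,0,0],[0,0,0],-1]]'
```

```text
time_s: 30.35
tcp_pos: [0.517, -0.4622, 0.0181]
tool_rot: [-0.683, 1.563, -0.584]
force: [0.6, 0.4, -0.9]
gripper_width: 0.0583
```

```bash
python3 -m jog '[[[0,0,0],[0,0,0],0.7],[[0,0,0],[0,0,0],0.7],[[0,0,0],[0,0,0],0.8],[[-0.3,0,0],[0,0,0],1],[[-0.6,0,0],[0,0,0],1],[[-0.9,0,0],[0,0,0],1],[[-0.9,0,0],[0,0,0],1],[[-0.9,0,0],[0,0,0],1],[[0,0,0],[0,0,0],1]]'
python3 -c "
from h import *
plan(.471,-.0065,.16,94.2);d=grab('scene','s14');d['pixels']=np.clip(d['pixels'].astype(float)*1.5,0,255).astype('uint8');crop(d,'s14c',140,250,260,370,5)"
```

```text
time_s: 31.48
tcp_pos: [0.5181, -0.4625, 0.1765]
tool_rot: [-0.694, 1.554, -0.595]
force: [-0.2, -0.1, -0.1]
gripper_width: 0.0853
t 31.48 tcp [ 0.518 -0.463  0.176] yaw_y 95.7 x-axis [ 0.014 -0.01  -1.   ] F [-0.218 -0.063 -0.06 ] w 0.0853317221154732 q7 2.0311624716850107
shift units [ 0.285 11.465 -0.045]
turn units [0.261 0.134 0.109]
shift units after turn [ 0.412 11.456 -0.34 ]
```

View pics/s14c.png

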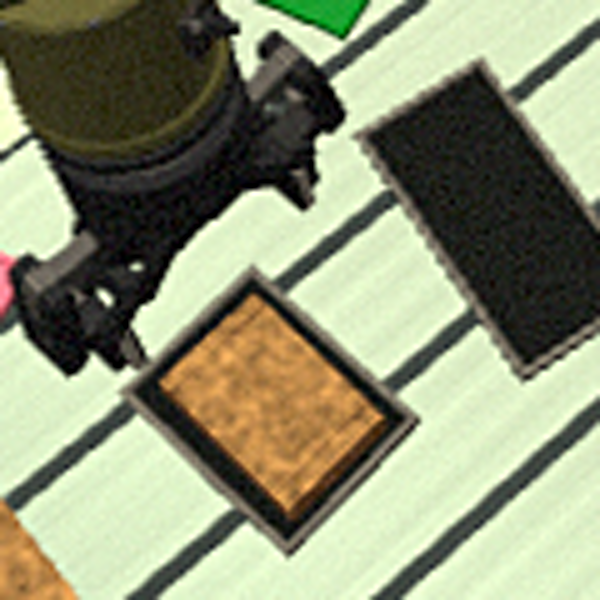

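```bash
python3 -m jog '[[[0,0.85,0],[0.26,0.13,0.11],1],[[0,0.85,0],[0,0,0],1],[[0,0.85,0],[0,0,0],1],[[0,0.85,0],[0,0,0],1],[[0,0.85,0],[0,0,0],1],[[0,0.85,0],[0,0,0],1],[[0,0.85,0],[0,0,0],1],[[0,0.85,0],[0,0,0],1],[[0,0.85,0],[0,0,0],1],[[0,0.85,0],[0,0,0],1],[[0,0.85,0],[0,0,0],1],[[0,0.85,0],[0,0,0],1],[[0,0.85,0],[0,0,0],1],[[0,0,0],[0,0,0],1]]'
python3 -c "
from h import *
plan(.471,-.0065,.1,94.2)"
```

```text
time_s: 33.28
tcp_pos: [0.474, -0.006, 0.1715]
tool_rot: [2.757, 1.55, 2.829]
force: [-0.3, 0.2, -0.2]
gripper_width: 0.0854
t 33.27 tcp [ 0.474 -0.006  0.172] yaw_y 94.2 x-axis [-0.02   0.006 -1.   ] F [-0.298  0.243 -0.208] w 0.08538064734351085 q7 1.212808154109487
shift units [ 1.789 -0.02  -0.041]
turn units [-0.008 -0.196 -0.079]
shift units after turn [ 1.788 -0.006 -0.076]
```

Check bar pose now from the top (arm may occlude) and the scene, while lowering.

```bash
python3 -m jog '[[[0.5,0,-0.05],[0,-0.2,-0.08],1],[[0.8,0,0],[0,0,0],1],[[0.5,0,0],[0,0,0],1],[[0,0,0],[0,0,0],1]]'
python3 -c "
from h import *
plan(.471,-.0065,.07,94.2);d=grab('scene','s15');d['pixels']=np.clip(d['pixels'].astype(float)*1.5,0,255).astype('uint8');crop(d,'s15c',280,130,380,250,5)"
```

```text
time_s: 33.78
tcp_pos: [0.4709, -0.01, 0.0976]
tool_rot: [-1.836, 1.567, -1.767]
force: [0.6, -0.2, 0.2]
gripper_width: 0.0854
t 33.77 tcp [ 0.471 -0.01   0.098] yaw_y 94.0 x-axis [-0.001 -0.003 -1.   ] F [ 0.603 -0.206  0.211] w 0.08543793836780078 q7 1.125223563792483
shift units [0.688 0.089 0.01 ]
turn units [-0.042 -0.009  0.034]
shift units after turn [0.689 0.087 0.01 ]
```

View pics/s15c.png

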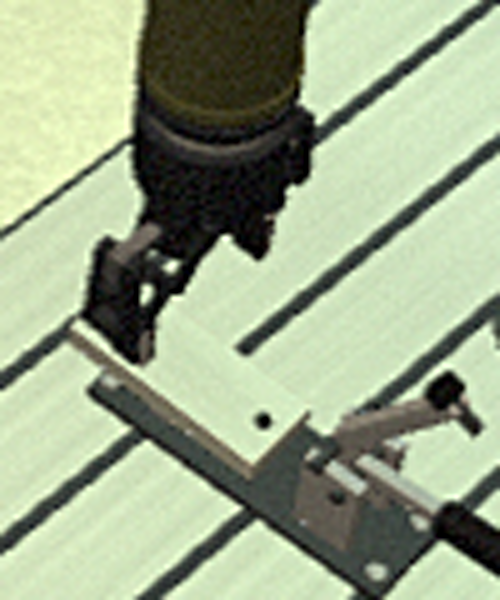

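```bash
python3 -m jog '[[[0.5,0.09,0.01],[-0.04,0,0.03],1],[[0.5,0,0],[0,0,0],1],[[0.3,0,0],[0,0,0],1],[[0,0,0],[0,0,0],1]]'
python3 -c "
from h import *
plan(.471,-.0065,.034,94.2)"
```

```text
time_s: 34.33
tcp_pos: [0.4742, -0.0084, 0.0481]
tool_rot: [-0.133, 1.564, -0.063]
force: [0.6, -0.1, 0.1]
gripper_width: 0.0854
t 34.33 tcp [ 0.474 -0.008  0.048] yaw_y 94.0 x-axis [ 0.007 -0.    -1.   ] F [ 0.643 -0.086  0.101] w 0.08536580656952518 q7 1.0957446349607158
shift units [ 0.352  0.053 -0.08 ]
turn units [-0.039  0.065  0.009]
shift units after turn [ 0.353  0.053 -0.077]
```

```bash
python3 -m jog '[[[0.33,0.05,-0.08],[-0.04,0.06,0],1],[[0,0,0],[0,0,0],1],[[0,0,0],[0,0,0],-1],[[0,0,0],[0,0,0],-1],[[0,0,0],[0,0,0],-1],[[0,0,0],[0,0,0],-1],[[0,0,0],[0,0,0],-1],[[0,0,0],[0,0,0],-1]]' 60
python3 -c "
from h import *
plan(.471,-.0065,.034,94.2)"
```

```text
time_s: 35.33
tcp_pos: [0.4716, -0.0068, 0.0359]
tool_rot: [-0.29, 1.568, -0.217]
force: [-0.1, 1.2, 0.8]
gripper_width: 0.0485
t 35.33 tcp [ 0.472 -0.007  0.036] yaw_y 94.2 x-axis [ 0.003 -0.001 -1.   ] F [-0.11   1.155  0.825] w 0.04853653713881285 q7 1.0888906753590915
shift units [ 0.049  0.008 -0.016]
turn units [-0.003  0.028  0.008]
shift units after turn [ 0.049  0.008 -0.016]
```

```bash
python3 -m jog '[[[-0.2,0,0],[0,0,0],-1],[[-0.4,0,0],[0,0,0],-1],[[-0.8,0,0],[0,0,0],-1],[[-0.8,0,0],[0,0,0],-1],[[-0.6,0,0],[0,0,0],-1],[[0,0,0],[0,0,0],-1]]'
python3 -c "
from h import *
plan(.5124,-.3183,.15,82.4);d=grab('scene','s16');d['pixels']=np.clip(d['pixels'].astype(float)*1.5,0,255).astype('uint8');crop(d,'s16c',280,110,380,250,4)"
```

```text
time_s: 36.08
tcp_pos: [0.47, -0.0071, 0.1518]
tool_rot: [-1.656, 1.569, -1.583]
force: [0.4, 0.4, -3.3]
gripper_width: 0.0484
t 36.08 tcp [ 0.47  -0.007  0.152] yaw_y 94.2 x-axis [-0.    -0.002 -1.   ] F [ 0.39   0.4   -3.318] w 0.048362525298353436 q7 1.154303423046916
shift units [ 0.06  -7.836  0.489]
turn units [2.058 0.    0.019]
shift units after turn [ 0.046 -7.571  2.08 ]
```

View pics/s16c.png

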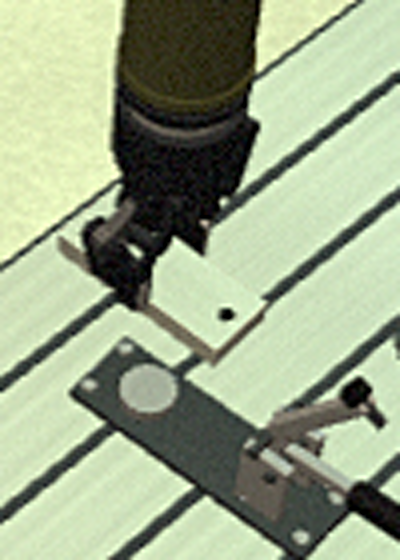

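```bash
python3 -m jog '[[[0,-0.8,0],[0,0,0],-1],[[0,-0.85,0],[0,0,0],-1],[[0,-0.85,0.05],[0.7,0,0],-1],[[0,-0.85,0.1],[0.7,0,0],-1],[[0,-0.85,0.2],[0.66,0,0],-1],[[0,-0.85,0.3],[0,0,0],-1],[[0,-0.85,0.3],[0,0,0],-1],[[0,-0.85,0.3],[0,0,0],-1],[[0,-0.6,0.2],[0,0,0],-1],[[0,0,0],[0,0,0],-1]]'
python3 -c "
from h import *
plan(.5124,-.3183,.08,82.4)"
```

```text
time_s: 37.38
tcp_pos: [0.5069, -0.3126, 0.1336]
tool_rot: [3.127, 1.541, 2.992]
force: [-0.4, -0.2, -3.1]
gripper_width: 0.0482
t 37.38 tcp [ 0.507 -0.313  0.134] yaw_y 82.3 x-axis [-0.029  0.004 -1.   ] F [-0.413 -0.246 -3.092] w 0.04822039493530936 q7 1.5651114967938593
shift units [ 1.334 -0.123  0.196]
turn units [-0.022 -0.296 -0.005]
shift units after turn [ 1.339 -0.123  0.156]
```

```bash
python3 -m jog '[[[0.3,-0.12,0.18],[0,-0.3,0],-1],[[0.6,0,0],[0,0,0],-1],[[0.6,0,0],[0,0,0],-1],[[0,0,0],[0,0,0],-1]]'
python3 -c "
from h import *
plan(.5124,-.3183,.022,82.4)"
```

```text
time_s: 37.88
tcp_pos: [0.5098, -0.3117, 0.0668]
tool_rot: [2.523, 1.56, 2.393]
force: [0.2, 0.3, -2.5]
gripper_width: 0.0482
t 37.88 tcp [ 0.51  -0.312  0.067] yaw_y 82.5 x-axis [-0.008  0.007 -1.   ] F [ 0.182  0.276 -2.499] w 0.04824604758540378 q7 1.529522000306013
shift units [ 1.118 -0.161  0.095]
turn units [ 0.025 -0.087 -0.062]
shift units after turn [ 1.12  -0.154  0.086]
```

```bash
python3 -m jog '[[[0.3,-0.16,0.09],[0.02,-0.09,-0.06],-1],[[0.3,0,0],[0,0,0],-1],[[0,0,0],[0,0,0],-1]]'
python3 -c "
from h import *
plan(.5124,-.3183,.021,82.4);d=grab('scene','s17');d['pixels']=np.clip(d['pixels'].astype(float)*1.5,0,255).astype('uint8');crop(d,'s17c',190,220,310,340,5)"
```

```text
time_s: 38.25
tcp_pos: [0.5133, -0.3178, 0.0419]
tool_rot: [0.054, 1.569, -0.077]
force: [0.3, -0.5, -3.1]
gripper_width: 0.0483
t 38.25 tcp [ 0.513 -0.318  0.042] yaw_y 82.5 x-axis [ 0.002 -0.    -1.   ] F [ 0.26  -0.547 -3.064] w 0.048286462713595185 q7 1.5174982339406582
shift units [ 0.523 -0.016 -0.022]
turn units [ 0.019  0.017 -0.001]
shift units after turn [ 0.523 -0.016 -0.022]
```

View pics/s17c.png

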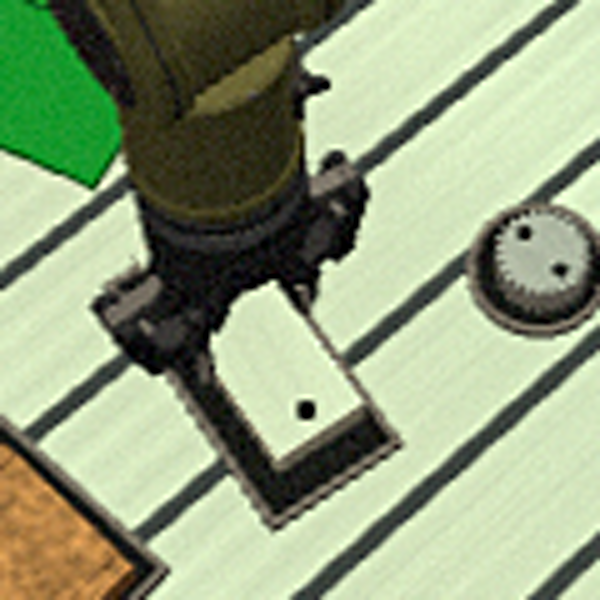

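```bash
python3 -m jog '[[[0.25,-0.02,-0.02],[0,0,0],-1],[[0.22,0,0],[0,0,0],-1],[[0.05,0,0],[0,0,0],-1],[[0,0,0],[0,0,0],-1]]'
```

```text
time_s: 38.8
tcp_pos: [0.5134, -0.3193, 0.021]
tool_rot: [-0.196, 1.566, -0.327]
force: [0.2, 0.5, -2.4]
gripper_width: 0.0484
```

```bash
python3 -m jog '[[[0.04,0,0],[0,0,0],-1],[[0,0,0],[0,0,0],0.6],[[0,0,0],[0,0,0],0.6],[[0,0,0],[0,0,0],0.6],[[-0.3,0,0],[0,0,0],0.8],[[-0.6,0,0],[0,0,0],1],[[-0.9,0,0],[0,0,0],1],[[-0.9,0,0],[0,0,0],1],[[-0.9,0,0],[0,0,0],1],[[-0.9,0,0],[0,0,0],1],[[0,-0.3,-0.9],[0,0,0],1],[[0,-0.3,-0.9],[0,0,0],1],[[0,-0.3,-0.9],[0,0,0],1],[[0,0,0],[0,0,0],1]]'
python3 -c "
from h import *
for n,t in(('scene','s18'),('top','t18')):
  d=grab(n,t);d['pixels']=np.clip(d['pixels'].astype(float)*1.5,0,255).astype('uint8')
  crop(d,t+'c',*((130,80,430,370,2) if n=='scene' else (90,130,450,270,2)))"
```

```text
time_s: 40.55
tcp_pos: [0.4001, -0.3418, 0.2147]
tool_rot: [-0.413, 1.553, -0.543]
force: [0.1, 0.6, -0.1]
gripper_width: 0.0856
```

View pics/s18c.png

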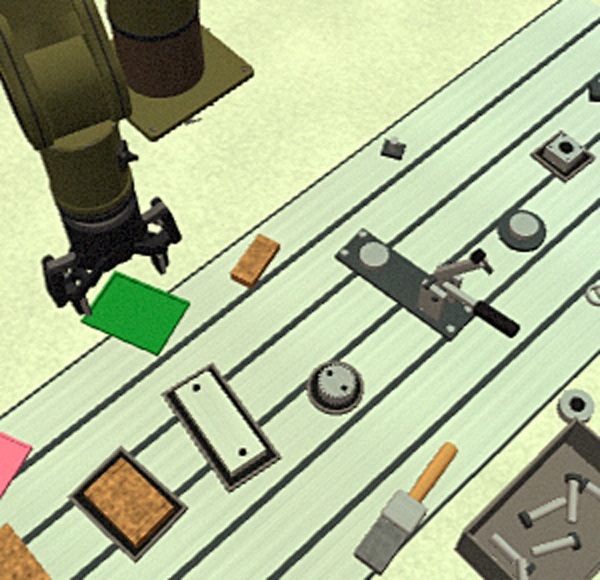

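View pics/t18c.png

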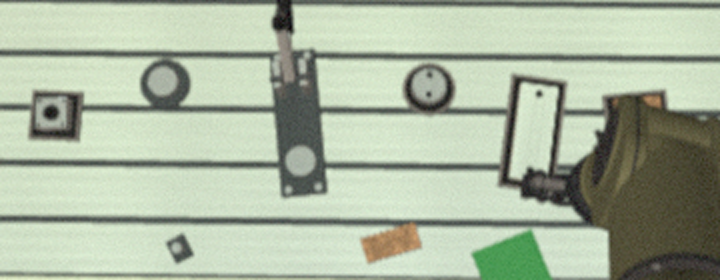

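All four parts lie flat inside their rims (scene crop: block 567,150; gear 335,385; bar 220,420; board 127,500). The clamp handle is level and pointing away from the stack.

```bash
python3 -c "
from h import *
d=load('s18')
for n,u,v in(('gear',338,380),('block',560,143),('bar1',190,395),('bar2',240,455),('board1',100,495),('board2',160,500),('grip',505,325)): print(n,world(d,130+u/2,80+v/2))
from workcell import hand_in; print(hand_in())"
```

```text
gear [ 0.57911928 -0.17615772  0.02554478]
block [0.52626606 0.32543833 0.02709359]
bar1 [ 0.46849556 -0.32404528  0.02359396]
bar2 [ 0.56916798 -0.32960068  0.02185622]
board1 [ 0.49662774 -0.48198674  0.02593992]
board2 [ 0.54704156 -0.43397718  0.02070282]
grip [0.68176533 0.00975657 0.07507346]
the job is handed in; nothing more can be done
None
```

The job is done and handed in at about 41 s. I pushed the clamp handle right over, and it stayed fully open. I then laid the gear, block, chipboard and bar in that order in the round, small square, wide oblong and long trays.

- **Parts:** the last pictures show all four lying flat inside their rims. The measured top heights (20.7–27.1 mm) match the expected 25 mm for the gear and block and 21 mm for the bar and board to within about 5 mm. The largest deviation was one depth reading on the board, 25.9 mm, with another on it at 20.7 mm.
- **Clamp and robot:** the handle was level and pointing away from the stacks' side. The gripper was open, well clear and touching nothing.
- **Failed checks:** none. In the last overhead picture the arm hid most of the chipboard, so I judged its fit from the scene camera.

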